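# Clamp a weld bushing in the tilted chuck of a welding positioner

## Task

Clamp the bushing in the welding positioner's tilted chuck: stand it fully home on the chuck face between the open jaws, then turn the knurled ring clockwise (looking at the front of the chuck) until all three jaws hold it firmly, snug but never forced, because its wall is thin. Let go of everything, and leave the tin, the battery pack and the welding magnet where they are.

Things in the scene. Friction and masses are not known exactly. Their poses are not given: they have to be found in the camera images.
- bushing_mid (a point): The bushing: a short plain steel tube, 26 mm outside diameter, 32 mm long, about 75 g, dark bore, a thin copper-coloured line round it near the top. It stands on end on the bench. This point is its centre, 16 mm above its foot; z is its axis, towards its top end. Gripped by its upper 15 mm it can be set right home with the fingers above the jaws.
- bushing: The same bushing as a solid; origin at the centre of its foot, z along its axis.
- positioner: The welding positioner: a heavy fixed bench machine, blue base box 240 x 200 mm and 90 mm high, two blue cheeks carrying the tilting head. Origin under the middle of the base; its front (-x) faces the robot, more or less.
- head: The tilting head with turntable, chuck body, ring and jaws, taken as one. Origin on the tilt axis, z along the chuck axis, which leans 22 to 32 degrees from vertical to the machine's front (-x); the tilt is locked. Turntable 170 mm diameter, top 34 mm below the chuck face; chuck back plate 72 mm diameter, top 26 mm below the face.
- chuck_face (a point): Centre of the chuck's flat front face; z points out along the chuck axis. Three steel jaws, 14 mm tall and 10 mm wide, stand on the face, one of them lowest, towards the leaning side. They start 1.9 to 3.5 mm of radius clear of a centred bushing. Set upright on the face and let go, the bushing stays there, perhaps sagging onto the lowest jaw; the closing jaws centre it.
- ring_grip (a point): Point on the chuck axis in the middle of the knurled ring, 14.5 mm below the face; z as chuck_face. The ring is dark steel with a yellow mark, 56 mm diameter, from 4 to 25 mm below the face. Grip it across its diameter, coming along the chuck axis with the bushing between the fingers. Clockwise seen from in front closes all three jaws, 1.2 mm of radius per rad.
- ring_mark (a point): Yellow spot on the ring's rim, 28 mm from the axis; it turns with the ring. The ring drags with 0.2 N m and stays where left. After 1.6 to 2.9 rad (not known beforehand) the jaws bear and the resistance climbs 0.45 N m per rad: 0.4 to 0.6 N m in all (0.2 to 0.4 above the drag) is snug, 0.75 squashes the wall. Held still, the drag can hide 0.2 N m. Let go, it springs back slightly and holds.
- tin: Bystander: closed tin with a yellow band, 52 mm diameter, 84 mm tall over its cap, standing; origin at the centre of its underside.
- battery: Bystander: black cordless-tool battery pack, 105 x 72 x 58 mm, lying; origin at the centre of its underside, x along its length.
- magnet: Bystander: red triangular welding magnet, 80 mm sides, 16 mm thick, lying flat; origin at the centre of its underside.
There are look-alikes about, which are no part of the job. Leave any red look-alike of the bushing alone.

How it is judged (in metres and radians):
On the way, in this order (a step that is already met when the one before it is completed fails the run):
1. the bushing stands home on the chuck face between the jaws (x of bushing_mid in the frame of chuck_face between -0.006 and 0.006 m and y of bushing_mid in the frame of chuck_face between -0.006 and 0.006 m and z of bushing_mid in the frame of chuck_face between 0.014 and 0.018 m and angle between the z axis of bushing_mid and the z axis of chuck_face, either way round below 0.14 rad), for 0.2 s.
2. the jaws press on the bushing with more than 70 N together (all of step 1 and contact force between head and bushing above 70 N), for 0.2 s.
At the end, for the whole second after the job is handed in: Bushing clamped: foot on the chuck face within 2 mm, axis within 1.5 mm and 3.4 degrees of the chuck axis, the three jaws pressing on it with more than 70 N together, all released and at rest; tin, battery and magnet within 20 mm of their starts (x of bushing_mid in the frame of chuck_face between -0.0015 and 0.0015 m and y of bushing_mid in the frame of chuck_face between -0.0015 and 0.0015 m and z of bushing_mid in the frame of chuck_face between 0.014 and 0.018 m and angle between the z axis of bushing_mid and the z axis of chuck_face, either way round below 0.06 rad and linear speed of bushing below 0.01 m/s and distance of each of tin, battery, magnet from where it was at the start of the episode below 0.02 m and contact force between head and bushing above 70 N); the robot touches nothing.
It fails at once if the thin-walled bushing is squashed: the chuck presses on it with more than 450 N altogether (150 N a jaw) (contact force between head and bushing above 450 N).
It fails at once if a bystander is shoved more than 20 mm or tipped over (distance of any of tin, battery, magnet from where it was at the start of the episode above 0.02 m or angle between any of tin, battery, magnet's own z axis and vertical above 0.35 rad).
It also fails if it takes over 56 s, if anything falls off the work surface, if the arm or the gripper's body presses on something with over 40 N, if the wrist force passes 120 N, or if a joint passes its speed limit or range.

## Robot

A 6-joint arm with a two-finger parallel gripper is mounted at the origin on the work surface. World frame = base frame: x ahead of the robot, y to its left, z up, the work surface at z = 0. Lengths are in m, angles in degrees, forces in N, time in s.
With the tool pointing down it reaches from about 0.4 to 0.825 m from the base axis. Payload 7 kg.
Tool frame: the origin (TCP) lies at the very end of the fingers, on their centre line; the grasp point (between the pads) lies 19 mm behind it (r.hold_point_z is the distance from the TCP to the grasp point, in m); x points along the fingers, y is the direction in which the jaws open and shut, and the axes are right-handed (so a half turn about x gives the same grasp; the last joint's range is limited). The gripper opens to 88 mm and grips with 3 to 60 N. Pads are 19 mm wide; open, the fingers measure 130 mm over their backs; the gripper's body (78 mm by 193 mm) begins 47 mm behind the grasp point.
Start: joints at [91.335, 20.546, 0.682, 0, -70.136, -16.507], TCP at [0.177, 0.651, 0.188] pointing down, gripper open.
Joint ranges: [-176.03, 176.03], [-82.01, 121.73], [-58.28, 71.71], [-173.87, 95.51], [-174.79, -0.11], [-173.66, 173.66]. Speed limits (degrees/s): [136.94, 136.94, 172.46, 180, 180, 180].

## Interface

Orientations are given as [roll, pitch, yaw] about the fixed x, y, z axes, in that order (R = Rz(yaw) Ry(pitch) Rx(roll)).
In Python, from plant import r gives the robot as it stands. The module is installed in compiled form; this text tells all that it offers.
- The arm moves only by the shell command python3 -m creep 'ROWS' [FORCE]. ROWS is JSON, a list of rows, each a list of 7 numbers: the turn, a rotation vector about the tool's x, y, z in rad, then the shift along the tool's x, y, z in cm, then the opening in per cent of the stroke, from 0 (shut) to 100 (fully open). In form: [[rx, ry, rz, x, y, z, fingers], ...]. A call has 1 to 8 rows; each row shifts and turns the commanded pose from where the row before left it, along the tool's axes as they then stand; what a row does not reach is not made up. A row lasts 1/10 s, in which the tool goes at most 50 mm and 8.59 degrees, less where a joint would pass 70% of its speed; a pose out of reach is approached as far as the arm can. A call is refused whole if a number of a shift passes 5 or a number of a turn 0.15, either way. A call with a gripper value outside its range is refused whole. The fingers move at their own pace and stop on an object; FORCE is the grip in N (left out, the last holds). Time passes only in rows, so rows that do not move let the fingers close. It gives the time, the measured TCP pose, the force and the opening at its end, in the units of the state.
- r.get_state(): the state, without advancing time (a new reading comes with each control period).
- r.capture(name): name is "side" or "top" or "wrist"; returns (picture, depth): 400x640x3 uint8, blue, green, red; 400x640 float32, m along the optical axis (not along the pixel's ray), 0 where there is no reading.
- r.camera_info(name): a dict with "fovy" (degrees; the focal length in pixels is half the picture's height over the tangent of half this angle, whatever the lens; pixels are square), "cx", "cy" (the principal point, pixels), "camera_from_world" (4x4, takes a point from world to camera coordinates). Camera axes: x right, y down, z forward; pixel columns grow to the right and rows downward; lengths in m; the calibration is good to about 2 mm. A picture is of the moment at which its call begins: read the wrist's pose just before it. camera_info takes no time and is no camera call; for the wrist camera it gives the pose at the moment of the call.
- r.close_job(): hands the job in, once; it reports no verdict.
Trained networks look in the newest picture that a camera, given by its name, has taken for a name from the list of things; names that differ only in an ending like _2 or _b are one class to them, and where a whole thing is asked for, a point or a joint stands for the part that bears it (a point fixed in the world has none). Each returns a list of dicts, best first, with "score" (0 to 1); they miss things now and then, are a little off and sometimes report something else, mostly with a low value. They report only what shows in the picture. A call takes as long as a camera call. They do not tell look-alikes from the thing itself.
- r.look_for(query, camera): "rect" ([left, top, right, bottom] in pixels, round what is visible of it).
- r.masks_of(query, camera): "pixels" (400x640 bool, what is visible of it) and "rect" ([left, top, right, bottom] in pixels, round what is visible of it).
The state is a dict: "time_s": time; "joints": joint angles; "qd": joint speeds; "joint_torque": joint torques, N m; "tcp_pos": TCP position; "eef_rot": TCP orientation; "contact_force": force on the tool from outside, world axes, zero at the start; "moment": the same for the moment, N m; "gripper_width": finger opening in m.
Only numpy, scipy, OpenCV 4.12 (cv2) and the standard library are available. Lean on these libraries where they do the work, as an engineer would, in place of code of your own. Each camera call takes 0.05 s, during which the arm holds its last target. There are 200 camera calls.

## Working session

There is one attempt and no reset: what is moved stays moved. The work goes in short steps, Python scripts to look and compute and a shell command to move; the robot and the scene stay as the last step left them, time stands still between calls to the robot, and variables do not carry over. Pictures are saved under pics/ and viewed, about 8 in all and at most 12, crops included, and the job is handed in when it is done.

```bash
mkdir -p pics; cat > h.py <<'E'
import numpy as np, cv2
from plant import r
from scipy.spatial.transform import Rotation as R
def cam(n):
    i=r.camera_info(n); f=200/np.tan(np.radians(i['fovy'])/2); return f,i['cx'],i['cy'],np.linalg.inv(np.array(i['camera_from_world']))
def pts(n,d,mask=None):
    f,cx,cy,T=cam(n)
    if mask is None: mask=np.ones(d.shape,bool)
    v,u=np.nonzero(mask&(d>0)); z=d[v,u]
    P=np.c_[(u-cx)*z/f,(v-cy)*z/f,z]
    return P@T[:3,:3].T+T[:3,3],u,v
def proj(n,P):
    f,cx,cy,T=cam(n); q=(np.atleast_2d(P)-T[:3,3])@T[:3,:3]
    return np.c_[cx+f*q[:,0]/q[:,2],cy+f*q[:,1]/q[:,2]]
def tool():
    s=r.get_state(); return np.array(s['tcp_pos']),R.from_euler('xyz',s['eef_rot'],degrees=True),s
E
python3 - <<'E'
from h import *
s=r.get_state(); print(s)
ims=[]
for n in('side','top'):
    p,d=r.capture(n); np.savez(f'{n}0.npz',p=p,d=d)
    q=p.copy()
    for k in('bushing','chuck_face','ring_grip','ring_mark','head','tin','battery','magnet'):
        for o in r.look_for(k,n)[:3]:
            a=[int(x) for x in o['rect']]; print(n,k,round(o['score'],2),a)
    ims.append(q); print(n,cam(n)[3].round(3).tolist())
cv2.imwrite('pics/a.png',ims[0]);cv2.imwrite('pics/b.png',ims[1])
print(r.hold_point_z)
E
```

```text
{'time_s': 0.0, 'joints': array([ 9.13358391e+01,  2.05910477e+01,  6.32972770e-01, -2.12711214e-02,
       -7.01353870e+01, -1.65066099e+01]), 'qd': array([-0.03942974,  0.00871465, -0.1103109 , -0.0024692 , -0.0383265 ,
        0.25494266]), 'joint_torque': array([-3.00520887e-04, -5.82728148e+01,  2.93062985e+01,  6.99721590e+00,
        7.21115386e-03, -1.57540599e-04]), 'tcp_pos': array([0.17652767, 0.65092566, 0.18701741]), 'eef_rot': array([  94.43188834,   89.90442222, -100.74612664]), 'contact_force': array([-0.48367279, -0.19393027, -0.07042979]), 'moment': array([-0.01653017,  0.00142863, -0.0055248 ]), 'gripper_width': 0.08765909850880416}
side bushing 0.74 [315, 301, 321, 317]
side bushing 0.65 [285, 293, 298, 307]
side bushing 0.62 [319, 321, 334, 339]
side chuck_face 0.96 [288, 147, 352, 208]
side ring_grip 0.69 [331, 326, 390, 386]
side ring_grip 0.61 [292, 151, 352, 206]
side ring_mark 0.48 [304, 158, 328, 176]
side ring_mark 0.43 [288, 152, 356, 209]
side head 0.64 [292, 153, 354, 209]
side tin 0.7 [393, 276, 417, 317]
side battery 0.63 [331, 322, 390, 382]
side magnet 0.71 [218, 198, 240, 211]
side [[0.842, -0.27, 0.468, -0.026], [-0.54, -0.436, 0.72, -0.906], [0.01, -0.859, -0.513, 0.792], [0.0, 0.0, 0.0, 1.0]]
top bushing 0.7 [395, 164, 418, 188]
top bushing 0.64 [400, 237, 407, 251]
top bushing 0.6 [377, 234, 386, 244]
top chuck_face 0.63 [247, 139, 316, 211]
top chuck_face 0.34 [376, 236, 389, 245]
top ring_grip 0.77 [249, 139, 315, 205]
top ring_mark 0.39 [287, 163, 290, 170]
top head 0.88 [250, 140, 315, 206]
top tin 0.68 [393, 165, 418, 189]
top tin 0.25 [374, 232, 386, 243]
top battery 0.81 [416, 210, 456, 254]
top magnet 0.81 [178, 240, 204, 262]
top [[-0.093, -0.974, 0.205, 0.276], [-0.996, 0.092, -0.014, -0.015], [-0.005, -0.206, -0.979, 1.403], [0.0, 0.0, 0.0, 1.0]]
0.0188
```

View pics/a.png

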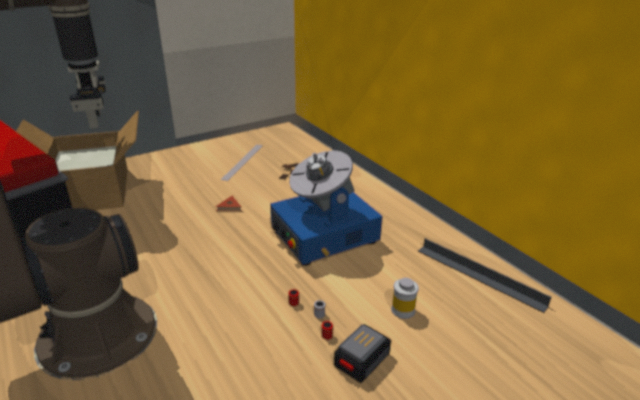

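View pics/b.png

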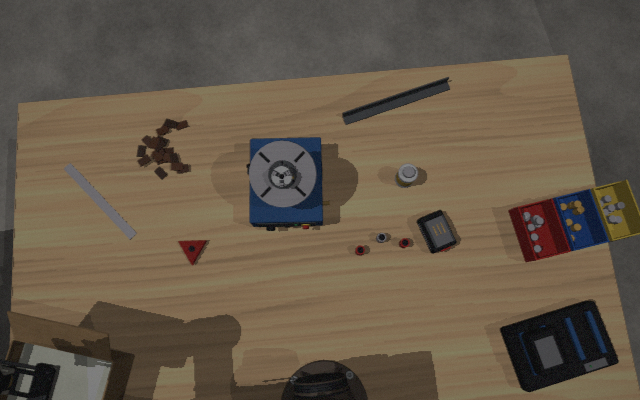

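Side view: the grey bushing is at (319,309) between two red look-alikes at (293,297) and (327,329). In the top view it is at (382,238). The chuck is at about (282,175) in the top view.

```bash
python3 - <<'E'
from h import *
for n,box in(('side',(285,145,360,212)),('top',(247,137,320,212))):
    z=np.load(f'{n}0.npz');d=z['d'];m=np.zeros(d.shape,bool);m[box[1]:box[3],box[0]:box[2]]=1
    P,u,v=pts(n,d,m)
    P=P[(P[:,2]>.13)]
    rng=np.random.default_rng(0);best=None
    for _ in range(3000):
        a=P[rng.choice(len(P),3,False)];nn=np.cross(a[1]-a[0],a[2]-a[0]);l=np.linalg.norm(nn)
        if l<1e-6:continue
        nn/=l;nn*=np.sign(nn[2]); 
        if not .8<nn[2]<.96: continue
        i=abs((P-a[0])@nn)<.003
        if best is None or i.sum()>best.sum():best=i
    Q=P[best];c=Q.mean(0);nn=np.linalg.svd(Q-c)[2][2];nn*=np.sign(nn[2])
    x=np.cross([0,1,0],nn);x/=np.linalg.norm(x);y=np.cross(nn,x)
    ab=np.c_[(Q-c)@x,(Q-c)@y].astype(np.float32)
    (ca,cb),rad=cv2.minEnclosingCircle(ab)
    C=c+ca*x+cb*y
    print(n,len(P),best.sum(),'n',nn.round(4),'lean',np.degrees(np.arccos(nn[2])),'az',np.degrees(np.arctan2(nn[1],nn[0])),'C',C.round(4),rad,'face',(C+.034*nn).round(4))
def ray(n,u,v):
    f,cx,cy,T=cam(n);q=T[:3,:3]@np.array([(u-cx)/f,(v-cy)/f,1]);return T[:3,3],q/np.linalg.norm(q)
for n,(u0,v0,u1,v1) in(('side',(312,299,327,320)),('top',(375,232,390,245))):
    z=np.load(f'{n}0.npz');d=z['d'];m=np.zeros(d.shape,bool);m[v0:v1,u0:u1]=1
    P,u,v=pts(n,d,m);k=P[:,2]>.008;P=P[k];print(n,len(P),P.mean(0),P.min(0),P.max(0))
E
```

```text
side 2871 1473 n [-0.3801  0.0283  0.9245] lean 22.40400781656292 az 175.74901920097963 C [0.5916 0.0488 0.2059] 0.08701319992542267 face [0.5786 0.0497 0.2373]
top 3536 2273 n [-0.3794  0.0256  0.9249] lean 22.34991706271417 az 176.14136633814826 C [0.5941 0.0505 0.2075] 0.08477604389190674 face [0.5812 0.0514 0.2389]
side 153 [ 0.42742446 -0.20724827  0.02525327] [ 0.41611815 -0.21675317  0.0085412 ] [ 0.4437064  -0.18921225  0.03534478]
top 78 [ 0.43161504 -0.20081938  0.02976887] [ 0.41303829 -0.22497767  0.00850003] [ 0.44404012 -0.18892489  0.04097194]
```

```bash
cat >> h.py <<'E'
def frame(xdir,ydir):
    x=np.array(xdir,float);x/=np.linalg.norm(x);y=np.array(ydir,float);y-=x*(x@y);y/=np.linalg.norm(y)
    return R.from_matrix(np.c_[x,y,np.cross(x,y)])
def go(p,Rg,start=None,verbose=True):
    # total turn and shift in present tool axes; also one even row for each n
    p0,R0,_=tool()
    if start: p0,R0=start
    Rg=Rg or R0
    rv=(R0.inv()*Rg).as_rotvec(); sh=R0.inv().apply(np.array(p)-p0)*100
    n=int(np.ceil(max(np.degrees(np.linalg.norm(rv))/8.3,np.linalg.norm(sh)/4.8,1)))
    T=np.eye(4);T[:3,:3]=(R0.inv()*Rg).as_matrix();T[:3,3]=sh
    from scipy.linalg import expm,logm
    E=expm(np.real(logm(T))/n)
    print('turn',rv.round(3),'shift cm',sh.round(2),'n',n,'row',R.from_matrix(E[:3,:3]).as_rotvec().round(4),E[:3,3].round(3))
E
python3 - <<'E'
from h import *
p,Rt,s=tool();print(Rt.as_matrix().round(3))
go((.30,.45,.45),None); 
Rb=Rt
q=R.from_rotvec([0,0,np.radians(-70)])*Rt
go((.47,.05,.45),q,(np.array([.3,.45,.45]),Rt))
for a in (1,-1):
  Rg=frame((0,0,-1),(a,0.0,0)); go((.43,-.2,.22),Rg,(np.array([.47,.05,.45]),q))
i=r.camera_info('wrist');T=np.linalg.inv(np.array(i['camera_from_world']));print('cam in tool',Rt.inv().apply(T[:3,3]-p),(Rt.inv().as_matrix()@T[:3,:3]).round(3),i['fovy'])
E
```

```text
[[-0.    -0.262 -0.965]
 [ 0.    -0.965  0.262]
 [-1.     0.     0.   ]]
turn [0. 0. 0.] shift cm [-26.2   16.21 -17.18] n 8 row [ 0. -0.  0.] [-3.276  2.027 -2.147]
turn [ 1.222 -0.    -0.   ] shift cm [ -0.    34.16 -26.88] n 10 row [ 0.1222 -0.     -0.    ] [-0.     1.605 -4.339]
turn [-3.057  0.     0.   ] shift cm [ 23.     6.09 -24.58] n 22 row [-0.139  0.     0.   ] [1.045 1.744 0.23 ]
turn [ 0.084  0.    -0.   ] shift cm [ 23.     6.09 -24.58] n 8 row [ 0.0105  0.     -0.    ] [ 2.875  0.648 -3.099]
cam in tool [-0.19743753  0.00162804 -0.06946033] [[-0.    -0.259  0.966]
 [ 1.     0.     0.   ]
 [-0.     0.966  0.259]] 71.80919026189291
```

```bash
python3 -m creep '[[0,0,0,-3.3,2,-2.1,60],[0,0,0,-3.3,2,-2.1,60],[0,0,0,-3.3,2,-2.1,60],[0,0,0,-3.3,2,-2.1,60],[0,0,0,-3.3,2,-2.1,60],[0,0,0,-3.3,2,-2.1,60],[0,0,0,-3.3,2,-2.1,60],[0,0,0,-3.3,2,-2.1,60]]'
python3 -m creep '[[0.12,0,0,0,1.6,-4.3,60],[0.12,0,0,0,1.6,-4.3,60],[0.12,0,0,0,1.6,-4.3,60],[0.12,0,0,0,1.6,-4.3,60],[0.12,0,0,0,1.6,-4.3,60],[0.12,0,0,0,1.6,-4.3,60],[0.12,0,0,0,1.6,-4.3,60],[0.12,0,0,0,1.6,-4.3,60]]'
python3 -m creep '[[0.12,0,0,0,1.6,-4.3,60],[0.12,0,0,0,1.6,-4.3,60],[0,0,0,0,0,0,60],[0,0,0,0,0,0,60]]'
python3 - <<'E'
from h import *
p,Rt,s=tool();print(Rt.as_matrix().round(3),s['joints'].round(1),p)
go((.43,-.2,.20),frame((0,0,-1),(-1,0,0)))
E
```

```text
time_s: 1.7
tcp_pos: [0.2973, 0.4516, 0.4537]
eef_rot: [-89.5, 90.0, 75.3]
contact_force: [0.4, 0.2, -0.2]
gripper_width: 0.0524
time_s: 2.5
tcp_pos: [0.4759, 0.1464, 0.4517]
eef_rot: [114.9, 90.0, -135.6]
contact_force: [0.5, -0.3, -0.1]
gripper_width: 0.0526
time_s: 2.9
tcp_pos: [0.4689, 0.0558, 0.4525]
eef_rot: [-61.7, 89.9, 34.3]
contact_force: [-0.0, 0.4, -0.3]
gripper_width: 0.0524
[[ 0.001 -0.995 -0.104]
 [ 0.001 -0.104  0.995]
 [-1.    -0.001  0.001]] [ 30.7  -2.6   6.   -0.  -98.5 -24.8] [0.46886614 0.0557715  0.45251533]
turn [0.104 0.001 0.001] shift cm [ 25.23   6.56 -25.05] n 8 row [0.013  0.0001 0.0002] [ 3.155  0.675 -3.166]
```

```bash
python3 -m creep '[[0.013,0,0,3.1,0.7,-3.1,60],[0.013,0,0,3.1,0.7,-3.1,60],[0.013,0,0,3.1,0.7,-3.1,60],[0.013,0,0,3.1,0.7,-3.1,60],[0.013,0,0,3.1,0.7,-3.1,60],[0.013,0,0,3.1,0.7,-3.1,60],[0.013,0,0,3.1,0.7,-3.1,60],[0.013,0,0,3.1,0.7,-3.1,60]]'
python3 -m creep '[[0,0,0,0,0,0,60],[0,0,0,0,0,0,60]]'
python3 - <<'E'
from h import *
p,Rt,s=tool();print(p,Rt.as_matrix().round(3),s['joints'].round(1))
im,d=r.capture('wrist');np.savez('w1.npz',p=im,d=d);cv2.imwrite('pics/c.png',im)
for o in r.masks_of('bushing','wrist')[:4]:
    m=o['pixels'];P,u,v=pts('wrist',d,m);
    print(round(o['score'],2),np.round(o['rect']),im[m].mean(0).round(),m.sum())
    t=P[P[:,2]>P[:,2].max()-.004];print('  ztop',P[:,2].max(),np.percentile(P[:,2],90),'top centre',(t.min(0)+t.max(0))/2,'size',np.ptp(t,0))
E
```

```text
time_s: 3.7
tcp_pos: [0.4284, -0.1942, 0.2027]
eef_rot: [-66.5, 90.0, 23.8]
contact_force: [1.1, 0.1, -0.2]
gripper_width: 0.0527
time_s: 3.9
tcp_pos: [0.4282, -0.1939, 0.2033]
eef_rot: [92.1, 89.9, -177.7]
contact_force: [0.3, 0.2, 0.0]
gripper_width: 0.0524
[ 0.42823989 -0.1938519   0.2033264 ] [[-0.002 -1.    -0.002]
 [-0.    -0.002  1.   ]
 [-1.     0.002 -0.   ]] [ -0.3   0.3 -22.6   0.  -67.2   0.4]
0.76 [317. 118. 337. 139.] [ 70.  84. 155.] 350
  ztop 0.03641164644185413 0.03523570224943105 top centre [ 0.41297539 -0.26659026  0.03444727] size [0.02450682 0.02361668 0.00392876]
0.73 [324. 206. 343. 230.] [ 67.  79. 148.] 326
  ztop 0.03631782711468401 0.03502058112304609 top centre [ 0.40524694 -0.13995974  0.03433012] size [0.02391964 0.02429388 0.00397541]
0.66 [303. 165. 324. 184.] [131. 137. 147.] 304
  ztop 0.036863849481620414 0.035196956330530875 top centre [ 0.43417629 -0.20354717  0.03486763] size [0.02422601 0.02447165 0.00399245]
```

View pics/c.png

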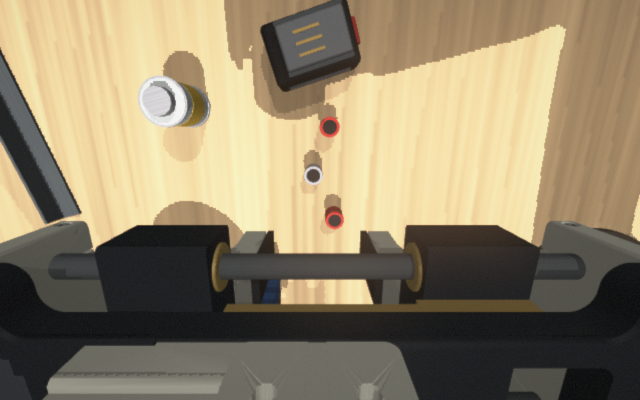

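The grey bushing (white rim in the picture) is at (313,175) between the reds. That puts it at about (0.434, -0.2035), and its top height agrees with the text. Descending on it.

```bash
python3 -m creep '[[0,0,0,4,-0.2,-0.4,55],[0,0,0,4,-0.2,-0.4,55],[0,0,0,4,-0.2,-0.2,55],[0,0,0,2,0,0,55],[0,0,0,0,0,0,55]]'
python3 - <<'E'
from h import *
go((.434,-.2035,.018),frame((0,0,-1),(-1,0,0)))
E
```

```text
time_s: 4.5
tcp_pos: [0.4335, -0.2028, 0.0623]
eef_rot: [83.0, 89.8, 173.2]
contact_force: [0.3, -0.6, 0.4]
gripper_width: 0.0482
turn [ 0.004  0.    -0.004] shift cm [ 4.43 -0.07 -0.07] n 1 row [ 0.0038  0.0004 -0.0036] [ 4.431 -0.069 -0.073]
```

```bash
python3 -m creep '[[0,0,0,2.2,-0.1,-0.1,55],[0,0,0,2.2,0,0,55],[0,0,0,0,0,0,55],[0,0,0,0,0,0,20],[0,0,0,0,0,0,20],[0,0,0,0,0,0,20],[0,0,0,0,0,0,20],[0,0,0,0,0,0,20]]' 30
python3 - <<'E'
from h import *
p,Rt,s=tool();print(p,s['gripper_width'],Rt.as_matrix().round(3))
E
python3 -m creep '[[0,0,0,0,0,0,20],[0,0,0,-1,0,0,20],[0,0,0,-3,0,0,20],[0,0,0,-4,0,0,20],[0,0,0,-5,0,0,20],[0,0,0,-5,0,0,20],[0,0,0,-5,0,0,20],[0,0,0,-5,0,0,20]]'
```

```text
time_s: 5.3
tcp_pos: [0.4355, -0.205, 0.0205]
eef_rot: [-94.2, 89.9, -4.0]
contact_force: [0.3, 0.6, -0.5]
gripper_width: 0.0185
[ 0.43552411 -0.20504972  0.02049444] 0.018459475838312266 [[ 0.001 -1.    -0.002]
 [-0.    -0.002  1.   ]
 [-1.    -0.001 -0.   ]]
time_s: 6.1
tcp_pos: [0.4343, -0.205, 0.3032]
eef_rot: [-96.2, 89.9, -6.0]
contact_force: [1.2, 0.3, -0.2]
gripper_width: 0.0175
```

Opening 17.5 mm, less than the 26 mm bushing, so the grasp missed. Looking again.

```bash
python3 - <<'E'
from h import *
p,Rt,s=tool();print(p,s['gripper_width'])
im,d=r.capture('wrist');np.savez('w2.npz',p=im,d=d);cv2.imwrite('pics/d.png',im)
for o in r.masks_of('bushing','wrist')[:4]:
    m=o['pixels'];P,u,v=pts('wrist',d,m);
    print(round(o['score'],2),np.round(o['rect']),im[m].mean(0).round(),m.sum())
    t=P[P[:,2]>P[:,2].max()-.004];print('  ztop',P[:,2].max(),'top centre',(t.min(0)+t.max(0))/2,'size',np.ptp(t,0))
im,d=r.capture('top')
for o in r.masks_of('bushing','top')[:4]:
    m=o['pixels'];P,u,v=pts('top',d,m);
    print('top',round(o['score'],2),np.round(o['rect']),im[m].mean(0).round(),P.mean(0))
E
```

```text
[ 0.4343058  -0.2050437   0.30316372] 0.017543095298578983
0.76 [327. 196. 341. 215.] [ 69.  82. 152.] 197
  ztop 0.03920762147964335 top centre [ 0.40910253 -0.14297353  0.03727872] size [0.02309274 0.02413143 0.00385779]
0.56 [325. 128. 338. 142.] [ 71.  85. 159.] 205
  ztop 0.04035292517571598 top centre [ 0.41816682 -0.26911916  0.03837703] size [0.02474112 0.02241161 0.00395178]
0.54 [310. 161. 329. 180.] [133. 140. 150.] 197
  ztop 0.04028110147755065 top centre [ 0.43850129 -0.20613544  0.03829202] size [0.02391481 0.0241729  0.00397816]
top 0.43 [375. 232. 388. 242.] [75. 74. 78.] [ 0.4313589  -0.20033578  0.0292411 ]
top 0.43 [354. 244. 364. 256.] [35. 37. 83.] [ 0.4020537  -0.13695312  0.03243792]
```

View pics/d.png

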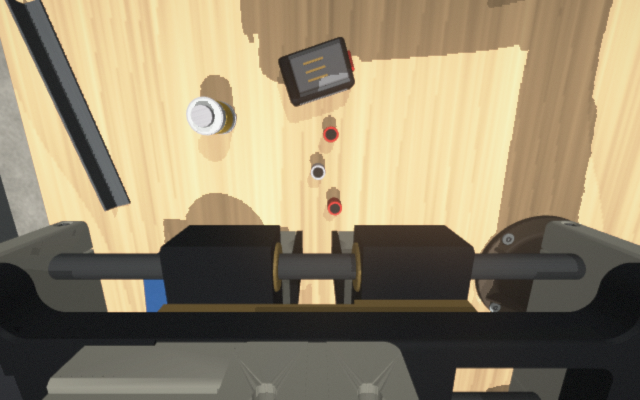

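The bushing is still standing untouched at (318,172). This second measurement was taken while the arm was still settling, so I don't trust it. I'll go back down open and check from the side before closing.

```bash
python3 -m creep '[[0,0,0,0,0,0,55],[0,0,0,5,0,0,55],[0,0,0,5,0,0,55],[0,0,0,5,0,0,55],[0,0,0,5,0,0,55],[0,0,0,4,0,0,55],[0,0,0,0,0,0,55],[0,0,0,0,0,0,55]]'
python3 - <<'E'
from h import *
p,Rt,s=tool();print(p,s['gripper_width'])
i0=cam('wrist')
iw,dw=r.capture('wrist'); print('wrist tcp px',proj('wrist',p+[0,0,-.03]))
for o in r.masks_of('bushing','wrist')[:4]:
    m=o['pixels'];P,u,v=pts('wrist',dw,m)
    t=P[P[:,2]>P[:,2].max()-.004];print(round(o['score'],2),np.round(o['rect']),iw[m].mean(0).round(),'ztop',P[:,2].max(),'ctr',(t.min(0)+t.max(0))/2)
im,d=r.capture('side');np.savez('s2.npz',p=im,d=d)
q=proj('side',p)[0];print('tcp px side',q,proj('side',[.434,-.2035,.032]))
a=cv2.resize(im[240:360,250:400],None,fx=4,fy=4,interpolation=cv2.INTER_CUBIC)
cv2.circle(a,(int((q[0]-250)*4),int((q[1]-240)*4)),4,(0,255,0),1)
b=cv2.resize(iw[100:300,220:420],None,fx=2,fy=2,interpolation=cv2.INTER_CUBIC)
c=np.zeros((480,1000,3),np.uint8);c[:480,:600]=a;c[:400,600:]=b
cv2.imwrite('pics/e.png',cv2.resize(c,(800,384)))
E
```

```text
time_s: 7.1
tcp_pos: [0.4346, -0.2052, 0.0598]
eef_rot: [98.4, 89.8, -171.4]
contact_force: [0.8, -0.2, 0.8]
gripper_width: 0.0482
[ 0.43456717 -0.20522651  0.05984439] 0.048207060539283336
wrist tcp px [[317.63111694 213.39112552]]
0.9 [303. 191. 332. 231.] [ 96. 104. 115.] ztop 0.03657690409139361 ctr [ 0.43456923 -0.20388307  0.03459937]
0.9 [327. 125. 360. 156.] [ 44.  54. 102.] ztop 0.03717860958136876 ctr [ 0.4137567  -0.26731743  0.03518461]
0.55 [334. 277. 362. 295.] [ 68.  74. 129.] ztop 0.036077169372568024 ctr [ 0.40569953 -0.13610819  0.03437322]
tcp px side [321.56698848 294.09127961] [[320.79442614 303.34866085]]
```

View pics/e.png

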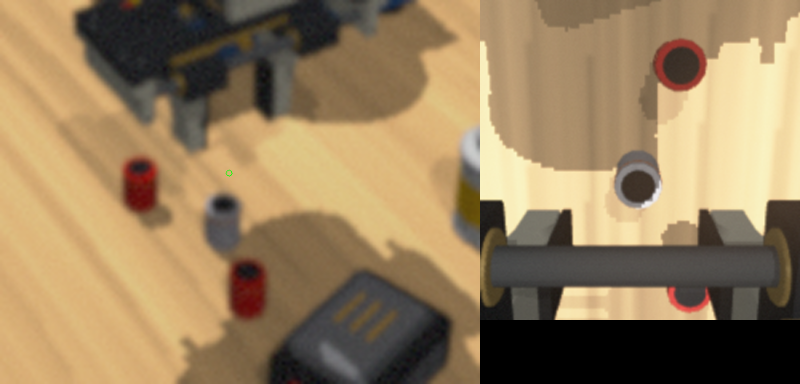

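The side view shows the real fingers well away from the TCP I computed: the tips are at about (310,285) and (336,274), and the computed TCP is at (321.6,294). I'll measure the fingers from the depth pictures.

```bash
python3 - <<'E'
from h import *
z=np.load('s2.npz');d=z['d'];m=np.zeros(d.shape,bool);m[240:292,290:372]=1
P,u,v=pts('side',d,m);k=(P[:,2]>.045)&(P[:,2]<.12)
P=P[k];u=u[k];v=v[k]
for zz in np.arange(.04,.12,.01):
    q=(P[:,2]>zz)&(P[:,2]<zz+.01);Q=P[q]
    if len(Q): 
        o=np.argsort(Q[:,0]);
        # cluster by x gap
        xs=Q[o,0];br=np.where(np.diff(xs)>.012)[0]+1
        print(round(zz,3),[(len(c),c.min(0).round(3)[:2].tolist(),c.max(0).round(3)[:2].tolist()) for c in np.split(Q[o],br)])
im,d=r.capture('top');p,_,_=tool();print(proj('top',p))
P,u,v=pts('top',d);k=(abs(P[:,0]-.434)<.16)&(abs(P[:,1]+.19)<.1)&(P[:,2]>.05)&(P[:,2]<.3);P=P[k]
for zz in np.arange(.05,.3,.02):
    q=(P[:,2]>zz)&(P[:,2]<zz+.02)
    if q.sum()>3:print('top',round(zz,2),q.sum(),P[q].min(0).round(3),P[q].max(0).round(3))
im,d=r.capture('wrist');p,Rt,_=tool()
P,u,v=pts('wrist',d);L=Rt.inv().apply(P-p);k=(L[:,0]<.01)&(L[:,0]>-.06)
L=L[k];print(L.min(0),L.max(0))
for a in np.arange(-.06,.01,.01):
    q=(L[:,0]>a)&(L[:,0]<a+.01)
    for sg in(-1,1):
        w=q&(np.sign(L[:,1])==sg)&(abs(L[:,1])<.06)
        if w.sum()>3: print('wrist x',round(a,2),sg,w.sum(),L[w].min(0).round(3),L[w].max(0).round(3))
E
```

```text
0.04 [(2, [0.538, -0.067], [0.54, -0.066])]
0.05 [(3, [0.478, 0.009], [0.48, 0.013]), (10, [0.502, -0.047], [0.516, -0.041])]
0.06 [(4, [0.476, -0.002], [0.483, 0.006]), (1, [0.512, -0.045], [0.512, -0.045])]
0.07 [(3, [0.487, -0.043], [0.492, -0.04])]
0.1 [(29, [0.394, -0.217], [0.41, -0.195]), (35, [0.457, -0.218], [0.475, -0.194])]
0.11 [(43, [0.393, -0.219], [0.409, -0.198]), (42, [0.457, -0.218], [0.474, -0.194])]
[[383.44771681 233.89624766]]
top 0.05 6 [ 0.589 -0.281  0.052] [ 0.593 -0.266  0.068]
top 0.07 15 [ 0.587 -0.289  0.07 ] [ 0.593 -0.266  0.088]
top 0.17 160 [ 0.349 -0.244  0.172] [ 0.425 -0.166  0.19 ]
top 0.19 480 [ 0.34  -0.244  0.19 ] [ 0.422 -0.166  0.21 ]
top 0.21 196 [ 0.34  -0.243  0.21 ] [ 0.417 -0.167  0.215]
top 0.29 4 [ 0.393 -0.187  0.295] [ 0.408 -0.168  0.3  ]
[-0.05999196 -0.1912941  -0.14975443] [0.00999291 0.05222964 0.00314863]
wrist x -0.06 -1 265 [-0.06  -0.04  -0.013] [-0.05  -0.023 -0.003]
wrist x -0.06 1 269 [-0.06   0.025 -0.013] [-0.05   0.04  -0.001]
wrist x -0.05 -1 174 [-0.05  -0.039 -0.013] [-0.04  -0.024  0.003]
wrist x -0.05 1 178 [-0.05   0.025 -0.013] [-0.04   0.04   0.003]
wrist x -0.04 -1 7 [-0.04  -0.027 -0.011] [-0.039 -0.024 -0.002]
wrist x -0.04 1 6 [-0.04   0.025 -0.006] [-0.038  0.025 -0.002]
wrist x 0.0 -1 2325 [ 0.    -0.032 -0.15 ] [ 0.01  -0.001 -0.117]
wrist x 0.0 1 2758 [ 0.    0.   -0.15] [ 0.01   0.052 -0.123]
```

The real finger ends are about 39 mm behind the reported TCP, at z≈0.10 with TCP z=0.06. Laterally they agree. Before correcting for that, I'll measure the tip plane and finger length more exactly.

```bash
python3 - <<'E'
from h import *
z=np.load('s2.npz');d=z['d']
P,u,v=pts('side',d);k=(abs(P[:,0]-.434)<.14)&(abs(P[:,1]+.205)<.06)&(P[:,2]>.06)&(P[:,2]<.26);P=P[k]-[.4346,-.2052,.0598]
print('lowest',np.sort(P[:,2])[:12].round(4))
for zz in np.arange(.03,.2,.008):
    q=(P[:,2]>zz)&(P[:,2]<zz+.008)
    if q.sum(): print(round(zz,3),q.sum(),P[q].min(0).round(3)[:2],P[q].max(0).round(3)[:2])
im,d=r.capture('wrist');p,Rt,_=tool()
P,u,v=pts('wrist',d);L=Rt.inv().apply(P-p);k=(abs(L[:,1])<.045)&(L[:,0]<-.02)&(L[:,2]>-.02)
print('wrist max x',np.sort(L[k,0])[-12:].round(4))
for a in np.arange(-.15,-.02,.008):
    q=k&(L[:,0]>a)&(L[:,0]<a+.008)
    if q.sum():print(round(a,3),q.sum(),L[q].min(0).round(3),L[q].max(0).round(3))
E
```

```text
lowest [0.0408 0.0409 0.041  0.041  0.0417 0.0422 0.0428 0.0431 0.0433 0.0433
 0.0433 0.0434]
0.038 27 [-0.04  -0.011] [0.04 0.01]
0.046 69 [-0.041 -0.014] [0.04  0.011]
0.054 70 [-0.042 -0.015] [0.039 0.011]
0.062 67 [-0.043 -0.013] [0.04  0.009]
0.07 64 [-0.044 -0.013] [0.042 0.011]
0.078 69 [-0.046 -0.015] [0.044 0.011]
0.086 39 [-0.047 -0.014] [0.043 0.009]
0.094 14 [ 0.027 -0.013] [0.037 0.009]
0.102 56 [-0.089 -0.041] [0.085 0.038]
0.11 205 [-0.09  -0.043] [0.088 0.035]
0.118 334 [-0.091 -0.042] [0.087 0.036]
0.126 433 [-0.096 -0.041] [0.094 0.038]
0.134 256 [-0.097 -0.042] [0.093 0.033]
0.142 970 [-0.099 -0.041] [0.096 0.039]
0.15 240 [-0.092 -0.04 ] [0.094 0.033]
0.158 135 [-0.018 -0.028] [0.048 0.021]
0.166 141 [-0.018 -0.029] [0.051 0.022]
0.174 128 [-0.018 -0.029] [0.052 0.022]
0.182 48 [-0.019 -0.025] [0.045 0.02 ]
0.19 32 [-0.019 -0.04 ] [ 0.047 -0.004]
0.198 34 [-0.018 -0.041] [ 0.043 -0.024]
wrist max x [-0.0399 -0.0398 -0.0397 -0.0397 -0.0395 -0.0395 -0.0395 -0.0394 -0.0391
 -0.0387 -0.0386 -0.0382]
-0.15 292 [-0.149  0.021 -0.02 ] [-0.146  0.045 -0.012]
-0.134 1216 [-0.13  -0.044 -0.02 ] [-0.127  0.045  0.014]
-0.126 91 [-0.124 -0.028 -0.02 ] [-0.118  0.029 -0.016]
-0.118 291 [-0.118 -0.028 -0.02 ] [-0.11   0.029 -0.01 ]
-0.11 316 [-0.11  -0.029 -0.019] [-0.102  0.03  -0.005]
-0.102 260 [-0.102 -0.028 -0.014] [-0.094  0.029  0.001]
-0.094 286 [-0.094 -0.028 -0.01 ] [-0.086  0.029  0.007]
-0.086 482 [-0.086 -0.028 -0.005] [-0.078  0.029  0.008]
-0.078 283 [-0.078 -0.039 -0.013] [-0.07   0.04   0.009]
-0.07 395 [-0.07  -0.04  -0.013] [-0.062  0.041  0.008]
-0.062 475 [-0.062 -0.039 -0.013] [-0.054  0.04  -0.004]
-0.054 376 [-0.054 -0.039 -0.013] [-0.046  0.041  0.   ]
-0.046 181 [-0.046 -0.039 -0.013] [-0.038  0.04   0.002]
```

```bash
python3 -m creep '[[0,0,0,4,0,0.1,55],[0,0,0,3,0,0,55],[0,0,0,1.1,0,0,55],[0,0,0,0,0,0,55],[0,0,0,0,0,0,20],[0,0,0,0,0,0,20],[0,0,0,0,0,0,20],[0,0,0,0,0,0,20]]' 30
python3 - <<'E'
from h import *
p,Rt,s=tool();print(p,s['gripper_width'],s['contact_force'],Rt.as_matrix().round(3))
E
```

```text
time_s: 8.2
tcp_pos: [0.4358, -0.2041, -0.0201]
eef_rot: [-96.8, 89.9, -6.6]
contact_force: [-2.0, 0.6, 6.4]
gripper_width: 0.0251
[ 0.43581456 -0.20409369 -0.02005829] 0.025138017291350387 [-2.02751641  0.6145253   6.39340855] [[ 0.002 -1.    -0.002]
 [-0.    -0.002  1.   ]
 [-1.    -0.002 -0.   ]]
```

Gripped: the opening is 25.1 mm, and the foot is 20.1 mm behind the nominal TCP in the tool axis. Now over to a look pose above the chuck.

```bash
python3 -m creep '[[0,0,0,-1,0,0,20],[0,0,0,-3,0,0,20],[0,0,0,-5,0,0,20],[0,0,0,-5,0,0,20],[0,0,0,-5,0,0,20],[0,0,0,-5,0,0,20],[0,0,0,-5,0,0,20],[0,0,0,-4,0,0,20]]'
python3 - <<'E'
from h import *
p,Rt,s=tool();print(p,s['gripper_width'],s['contact_force'])
n=np.array([-.380,.027,.9247]);n/=np.linalg.norm(n);F=np.array([.580,.0505,.238])
Rg=frame(-n,(-1,0,0));print(Rg.as_matrix().round(3))
go(F+.10*n,Rg)
E
```

```text
time_s: 9.0
tcp_pos: [0.4348, -0.2042, 0.3133]
eef_rot: [-98.5, 89.8, -8.3]
contact_force: [1.9, -0.1, -0.9]
gripper_width: 0.0249
[ 0.43479951 -0.20416261  0.31328578] 0.024898159159722565 [ 1.88933954 -0.07367296 -0.89920871]
[[ 0.38  -0.925  0.   ]
 [-0.027 -0.011  1.   ]
 [-0.925 -0.38  -0.029]]
turn [-0.004  0.029 -0.386] shift cm [ -1.69 -10.78  25.71] n 6 row [-0.0006  0.0048 -0.0643] [-0.042 -1.838  4.28 ]
```

```bash
python3 -m creep '[[0,0.005,-0.064,0,-1.8,4.3,20],[0,0.005,-0.064,0,-1.8,4.3,20],[0,0.005,-0.064,0,-1.8,4.3,20],[0,0.005,-0.064,0,-1.8,4.3,20],[0,0.005,-0.064,0,-1.8,4.3,20],[0,0.005,-0.064,0,-1.8,4.3,20],[0,0,0,0,0,0,20],[0,0,0,0,0,0,20]]'
python3 -m creep '[[0,0,0,0,0,0,20]]'
python3 - <<'E'
from h import *
p,Rt,s=tool();print(p,Rt.as_matrix().round(3),s['joints'].round(1),s['gripper_width'])
T=cam('wrist')
im,d=r.capture('wrist');np.savez('w3.npz',p=im,d=d,tp=p,tR=Rt.as_matrix())
for k in('chuck_face','ring_grip','ring_mark','bushing'):
    for o in r.look_for(k,'wrist')[:2]:print(k,round(o['score'],2),np.round(o['rect']))
n=np.array([-.380,.027,.9247]);F=np.array([.580,.0505,.238]);print(proj('wrist',np.array([F,p-.0*n])))
cv2.imwrite('pics/f.png',im)
E
```

```text
time_s: 9.8
tcp_pos: [0.5401, 0.0553, 0.3231]
eef_rot: [-94.5, 68.0, -4.2]
contact_force: [-0.4, -0.8, -0.3]
gripper_width: 0.025
time_s: 9.9
tcp_pos: [0.5406, 0.0538, 0.3233]
eef_rot: [-94.4, 67.9, -4.3]
contact_force: [0.4, -0.4, -1.0]
gripper_width: 0.025
[0.54064387 0.05375699 0.323265  ] [[ 0.374 -0.927  0.004]
 [-0.028 -0.007  1.   ]
 [-0.927 -0.374 -0.029]] [ 37.7 -11.1 -27.9  17.3 -57.6 -44.9] 0.02502468934112715
chuck_face 0.89 [242. 119. 381. 233.]
chuck_face 0.68 [287. 167. 339. 207.]
ring_grip 0.65 [242. 114. 383. 239.]
ring_mark 0.53 [286. 169. 337. 191.]
bushing 0.74 [475.  29. 501.  57.]
bushing 0.7 [293. 222. 340. 253.]
[[312.59191148 196.14941435]
 [316.72686229 226.36821399]]
```

View pics/f.png

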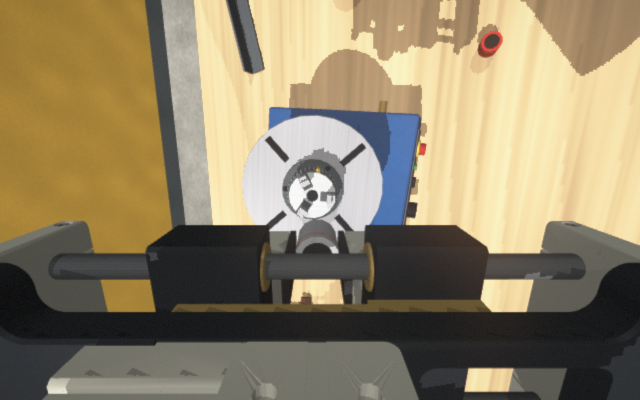

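The chuck shows clearly, with its hole at about (312,195) against my prediction of (312.6,196.1). I'll refine plane and centre with a rectified view of the face plane.

```bash
cat > rect.py <<'E'
from h import *
z=np.load('w3.npz');im,d=z['p'],z['d']
i=r.camera_info('wrist')
m=np.zeros(d.shape,bool);m[112:235,240:385]=1
P,u,v=pts('wrist',d,m)
n=np.array([-.380,.027,.9247]);n/=np.linalg.norm(n);F=np.array([.580,.0505,.238])
def fit(h,tol,rad,P,n,F):
    for _ in range(6):
        e=(P-F);hh=e@n;rr=np.linalg.norm(e-np.outer(hh,n),axis=1)
        k=(abs(hh-h)<tol)&(rr>rad[0])&(rr<rad[1]);Q=P[k];c=Q.mean(0)
        nn=np.linalg.svd(Q-c)[2][2];nn*=np.sign(nn[2]);h+=0*h
        F=F+n*(((c-F)@n)-h) ; n=nn if h<-.02 else n
    return n,F,k.sum(),np.std((Q-c)@nn)
n1,F1,k,s=fit(-.034,.006,(.045,.083),P,n,F);print('turntable',n1.round(4),F1.round(4),k,s,np.degrees(np.arccos(n1[2])))
e=P-F1;hh=e@n1;rr=np.linalg.norm(e-np.outer(hh,n1),axis=1)
for lo,hi in((0,.008),(.008,.013),(.013,.018),(.018,.024),(.024,.029),(.029,.036)):
    k=(rr>lo)&(rr<hi);print(lo,hi,k.sum(),np.percentile(hh[k],[5,25,50,75,95]).round(4))
x=np.cross([0,1,0],n1);x/=np.linalg.norm(x);y=np.cross(n1,x)   # x up-slope-ish(+x), y left
S=400;res=.0002
g=(np.arange(S)-S/2)*res
def ortho(h):
    # picture right = -y, up = +x
    A=F1+h*n1+(-g[None,:,None])*y+(-g[:,None,None])*x
    q=proj('wrist',A.reshape(-1,3)).reshape(S,S,2).astype(np.float32)
    return cv2.remap(im,q[...,0],q[...,1],cv2.INTER_CUBIC)
if __name__=='__main__':
    o=[]
    for h in(0,-.004):
        a=ortho(h)
        for rad,c in((13,(0,255,0)),(28,(0,255,255))): cv2.circle(a,(200,200),int(rad/.2),c,1)
        cv2.drawMarker(a,(200,200),(255,0,0),0,10,1);o.append(a)
    cv2.imwrite('pics/g.png',np.hstack(o))
E
python3 rect.py
```

```text
turntable [-0.3835  0.028   0.9231] [0.5799 0.0505 0.2382] 8536 0.0007294411508692661 22.611288351168955
0 0.008 165 [-0.0007 -0.0003  0.0002  0.0007  0.0012]
0.008 0.013 518 [-9.000e-04  1.000e-04  1.300e-03  1.270e-01  1.384e-01]
0.013 0.018 637 [-0.001   0.      0.0064  0.1227  0.137 ]
0.018 0.024 727 [-0.0009 -0.0003  0.0005  0.0094  0.1392]
0.024 0.029 600 [-2.300e-02 -4.900e-03 -3.600e-03  1.000e-04  1.402e-01]
0.029 0.036 781 [-0.0273 -0.0265 -0.0259 -0.0253 -0.007 ]
```

View pics/g.png

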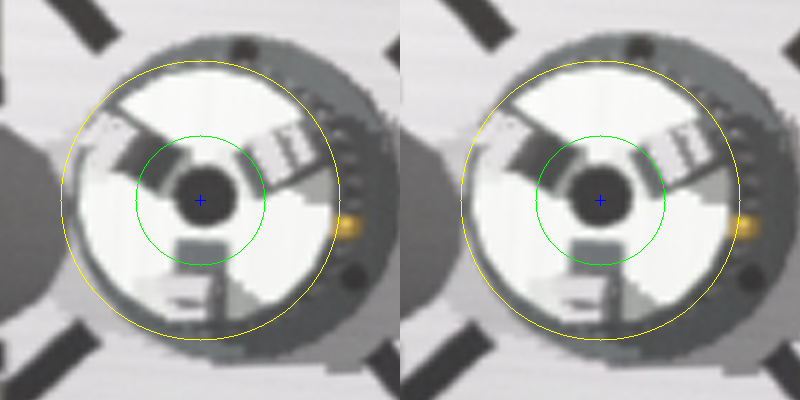

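The rectified face shows the bore hole at about (205,196), so the true centre is roughly 1 mm from my guess. I'll compute it, and check camera bias against the outline of the held bushing.

```bash
cat > c2.py <<'E'
from rect import *
from scipy import ndimage as N
a=cv2.cvtColor(ortho(0),cv2.COLOR_BGR2GRAY)
l,_=N.label(a<110);k=l==l[197,204];cy,cx=N.center_of_mass(k);print('hole',cx,cy,'rad mm',np.sqrt(k.sum()/np.pi)*.2)
# white face disc: outermost white pixels along rays
e=[]
for t in np.radians(np.arange(0,360,2)):
    rr=np.arange(100,150,.5);X=cx+rr*np.cos(t);Y=cy+rr*np.sin(t)
    q=N.map_coordinates(a.astype(float),[Y,X],order=1)
    if q[:20].min()>225:
        j=np.argmax(q<200)
        if j: e.append((X[j],Y[j]))
e=np.float32(e);
from scipy.optimize import least_squares as LS
f=LS(lambda p:np.hypot(e[:,0]-p[0],e[:,1]-p[1])-p[2],[cx,cy,125],loss='soft_l1');print('disc',f.x,len(e))
for c in((cx,cy),f.x[:2]): print('F',(F1-(c[0]-200)*res*y-(c[1]-200)*res*x).round(4))
# held bushing silhouette
tp,tR=z['tp'],z['tR']
th=np.linspace(0,2*np.pi,90)
L=lambda xx:tp+np.c_[np.full(90,xx),.013*np.cos(th),.013*np.sin(th)]@tR.T
A=proj('wrist',L(-.0201));B=proj('wrist',L(-.0521))
print('pred foot',A.min(0),A.max(0),'top',B.min(0),B.max(0))
for row in(224,228,232):
    g_=im[row,285:350].astype(int).sum(1);print(row,list(g_))
print('col316',im[205:245,316].astype(int).sum(1).tolist())
E
python3 c2.py | grep -v '^0'
```

```text
turntable [-0.3835  0.028   0.9231] [0.5799 0.0505 0.2382] 8536 0.0007294411508692661 22.611288351168955
hole 204.53049907578557 195.80258780036968 rad mm 5.868656548571074
disc [205.58610536 195.51301435 125.62433322] 111
F [0.5807 0.0496 0.2386]
F [0.5807 0.0494 0.2386]
pred foot [297.76741886 218.40257276] [335.64551848 253.78552501] top [294.0310301  236.32817895] [339.2887627  277.71471398]
224 [np.int64(697), np.int64(695), np.int64(691), np.int64(683), np.int64(684), np.int64(681), np.int64(685), np.int64(691), np.int64(695), np.int64(691), np.int64(684), np.int64(685), np.int64(682), np.int64(679), np.int64(681), np.int64(693), np.int64(691), np.int64(667), np.int64(567), np.int64(392), np.int64(333), np.int64(325), np.int64(325), np.int64(326), np.int64(325), np.int64(330), np.int64(323), np.int64(322), np.int64(315), np.int64(316), np.int64(312), np.int64(313), np.int64(314), np.int64(317), np.int64(315), np.int64(312), np.int64(298), np.int64(301), np.int64(301), np.int64(297), np.int64(292), np.int64(292), np.int64(290), np.int64(285), np.int64(318), np.int64(451), np.int
[... 1746 characters left out ...]
.int64(289), np.int64(289), np.int64(288), np.int64(285), np.int64(288), np.int64(286), np.int64(290), np.int64(289), np.int64(292), np.int64(288), np.int64(283), np.int64(285), np.int64(278), np.int64(277), np.int64(269), np.int64(267), np.int64(262), np.int64(284), np.int64(453), np.int64(612), np.int64(517), np.int64(267), np.int64(154), np.int64(142), np.int64(140), np.int64(149), np.int64(228), np.int64(426), np.int64(375), np.int64(355), np.int64(355), np.int64(357), np.int64(356)]
col316 [739, 735, 740, 745, 744, 740, 736, 741, 739, 741, 741, 726, 571, 380, 382, 326, 315, 308, 316, 313, 311, 312, 311, 315, 309, 305, 303, 288, 291, 304, 310, 328, 386, 404, 399, 401, 400, 356, 179, 133]
```

```bash
cat >> h.py <<'E'
n=np.array([-.382,.027,.9238]);n/=np.linalg.norm(n);F=np.array([.5807,.0495,.2386])
ZO=.0007
def home(h,Rg=None,foot=.0201):  # TCP for foot h above face
    Rg=Rg or frame(-n,(-1,0,0)); return F+(h-foot)*n+Rg.apply([0,0,ZO]),Rg
def where(foot=.0201):
    p,Rt,s=tool();e=p-Rt.apply([0,0,ZO])-Rt.apply([foot,0,0])-F   # foot = TCP - foot*x
    X=Rt.as_matrix();e2=Rt.inv().apply(e-n*(e@n));print('foot height mm',round(e@n*1e3,2),'off-axis tool y,z mm',(e2[1:]*1e3).round(2),'ang',np.degrees(np.arccos(-X[:,0]@n)).round(2),'F tool',Rt.inv().apply(s['contact_force']).round(1),'M tool',Rt.inv().apply(s['moment']).round(3),'w',s['gripper_width'].round(4),'q6',s['joints'][5].round(1),'t',s['time_s'])
E
python3 - <<'E'
from h import *
where();go(*home(.022))
E
```

```text
Traceback (most recent call last):
  File "h.py", line 37, in where
    X=Rt.as_matrix();e2=Rt.inv().apply(e-n*(e@n));print('foot height mm',round(e@n*1e3,2),'off-axis tool y,z mm',(e2[1:]*1e3).round(2),'ang',np.degrees(np.arccos(-X[:,0]@n)).round(2),'F tool',Rt.inv().apply(s['contact_force']).round(1),'M tool',Rt.inv().apply(s['moment']).round(3),'w',s['gripper_width'].round(4),'q6',s['joints'][5].round(1),'t',s['time_s'])
                                                                                                                                                                                                                                                                                              ^^^^^^^^^^^^^^^^^^^^^^^^
AttributeError: 'float' object has no attribute 'round'
```

```bash
sed -i "s/s\['gripper_width'\].round(4)/round(s['gripper_width'],4)/" h.py
python3 - <<'E'
from h import *
where();go(*home(.022))
E
```

```text
foot height mm 113.28 off-axis tool y,z mm [4.13 0.54] ang 0.48 F tool [1.5 0.3 0.4] M tool [ 0.043 -0.218  1.374] w 0.0247 q6 -44.9 t 10.15
turn [-0.005 -0.002 -0.008] shift cm [ 9.12 -0.5  -0.03] n 2 row [-0.0027 -0.0011 -0.004 ] [ 4.563 -0.242 -0.018]
```

```bash
python3 -m creep '[[-0.002,0,-0.004,3,-0.2,0,20],[-0.002,0,-0.004,3,-0.2,0,20],[0,-0.002,0,3.1,-0.1,0,20],[0,0,0,0,0,0,20],[0,0,0,0,0,0,20]]'
python3 - <<'E'
from h import *
where();go(*home(.010))
E
```

```text
time_s: 10.65
tcp_pos: [0.5802, 0.0508, 0.2405]
eef_rot: [-94.5, 67.5, -4.2]
contact_force: [0.0, -0.2, 0.7]
gripper_width: 0.0248
foot height mm 22.1 off-axis tool y,z mm [-0.29  0.56] ang 0.09 F tool [-0.6 -0.3 -0.2] M tool [-0.007 -0.228  1.272] w 0.0248 q6 -45.5 t 10.65
turn [-0.    -0.001 -0.001] shift cm [ 1.21  0.03 -0.05] n 1 row [-0.0003 -0.0012 -0.001 ] [ 1.21   0.026 -0.052]
```

```bash
python3 -m creep '[[0,0,0,0.6,0.03,-0.05,20],[0,0,0,0.4,0,0,20],[0,0,0,0,0,0,20]]'
python3 -c "
from h import *
where()"
python3 -m creep '[[0,0,0,0.4,0,0,20],[0,0,0,0.3,0,0,20],[0,0,0,0,0,0,20]]'
python3 -c "
from h import *
where()"
```

```text
time_s: 10.95
tcp_pos: [0.5836, 0.0511, 0.2315]
eef_rot: [-94.3, 67.5, -3.9]
contact_force: [0.5, -1.8, -1.8]
gripper_width: 0.0252
foot height mm 12.43 off-axis tool y,z mm [0.01 1.05] ang 0.06 F tool [ 1.9  0.3 -1.7] M tool [-0.019 -0.188  1.279] w 0.0252 q6 -45.7 t 10.95
time_s: 11.25
tcp_pos: [0.5862, 0.0508, 0.2243]
eef_rot: [-94.4, 67.5, -4.0]
contact_force: [0.1, 0.1, -0.2]
gripper_width: 0.0251
foot height mm 4.85 off-axis tool y,z mm [0.35 0.96] ang 0.03 F tool [0.2 0.  0.1] M tool [ 0.054 -0.146  1.364] w 0.0251 q6 -45.9 t 11.25
```

Inside the jaws with no side force. Now feeling for the face.

```bash
python3 -m creep '[[0,0,0,0.3,-0.02,-0.05,20],[0,0,0,0,0,0,20]]'
python3 -c "
from h import *
where()"
python3 -m creep '[[0,0,0,0.15,0,0,20],[0,0,0,0,0,0,20]]'
python3 -c "
from h import *
where()"
python3 -m creep '[[0,0,0,0.1,0,0,20],[0,0,0,0,0,0,20]]'
python3 -c "
from h import *
where()"
```

```text
time_s: 11.45
tcp_pos: [0.5876, 0.0502, 0.2217]
eef_rot: [-94.4, 67.5, -4.0]
contact_force: [0.8, -0.3, -0.5]
gripper_width: 0.0249
foot height mm 1.88 off-axis tool y,z mm [0.05 0.45] ang 0.03 F tool [ 0.8 -0.5 -0.3] M tool [-0.004 -0.15   1.351] w 0.0249 q6 -45.8 t 11.45
time_s: 11.65
tcp_pos: [0.5882, 0.0502, 0.2205]
eef_rot: [-94.3, 67.5, -4.0]
contact_force: [-0.3, 0.4, -0.8]
gripper_width: 0.0251
foot height mm 0.54 off-axis tool y,z mm [-0.07  0.51] ang 0.03 F tool [0.6 0.6 0.4] M tool [ 0.049 -0.148  1.37 ] w 0.0251 q6 -45.9 t 11.65
time_s: 11.85
tcp_pos: [0.5886, 0.0502, 0.2197]
eef_rot: [-94.3, 67.5, -4.0]
contact_force: [0.4, 0.3, -1.0]
gripper_width: 0.0252
foot height mm -0.34 off-axis tool y,z mm [-0.13  0.54] ang 0.03 F tool [1.1 0.  0.3] M tool [ 0.036 -0.147  1.284] w 0.0252 q6 -45.9 t 11.85
```

```bash
python3 -m creep '[[0,0,0,0.08,0,0,20],[0,0,0,0,0,0,20]]'
python3 -c "
from h import *
where()"
python3 -m creep '[[0,0,0,0.08,0,0,20],[0,0,0,0,0,0,20]]'
python3 -c "
from h import *
where()"
```

```text
time_s: 12.05
tcp_pos: [0.5888, 0.0502, 0.2197]
eef_rot: [-94.3, 67.5, -3.9]
contact_force: [-7.3, 1.1, 5.6]
gripper_width: 0.0248
foot height mm -0.45 off-axis tool y,z mm [-0.26  0.5 ] ang 0.05 F tool [-8.   4.6  0.9] M tool [ 0.022 -0.52   2.673] w 0.0248 q6 -45.9 t 12.05
time_s: 12.25
tcp_pos: [0.5889, 0.0502, 0.2196]
eef_rot: [-94.3, 67.4, -3.9]
contact_force: [-13.5, 1.9, 11.8]
gripper_width: 0.0253
foot height mm -0.55 off-axis tool y,z mm [-0.36  0.49] ang 0.08 F tool [-16.2   7.9   1.6] M tool [-0.025 -0.907  4.367] w 0.0253 q6 -46.0 t 12.25
```

Firm contact with the face at -0.5 mm on my height scale, so the bushing is home. Relieve, release, back off, and turn the wrist half a turn the other way to have range for the ring.

```bash
python3 -m creep '[[0,0,0,-0.1,0,0,20],[0,0,0,0,0,0,40],[0,0,0,0,0,0,100],[0,0,0,0,0,0,100],[0,0,0,0,0,0,100],[0,0,0,0,0,0,100],[0,0,0,-3,0,0,100],[0,0,0,-3,0,0,100]]'
python3 -m creep '[[-0.149,0,0,0,0,0,100],[-0.149,0,0,0,0,0,100],[-0.149,0,0,0,0,0,100],[-0.149,0,0,0,0,0,100],[-0.149,0,0,0,0,0,100],[-0.149,0,0,0,0,0,100],[-0.149,0,0,0,0,0,100],[-0.149,0,0,0,0,0,100]]'
python3 -m creep '[[-0.149,0,0,0,0,0,100],[-0.149,0,0,0,0,0,100],[-0.149,0,0,0,0,0,100],[-0.149,0,0,0,0,0,100],[-0.149,0,0,0,0,0,100],[-0.149,0,0,0,0,0,100],[-0.149,0,0,0,0,0,100],[-0.149,0,0,0,0,0,100]]'
python3 -m creep '[[-0.149,0,0,0,0,0,100],[-0.149,0,0,0,0,0,100],[-0.149,0,0,0,0,0,100],[-0.149,0,0,0,0,0,100],[0,0,0,0,0,0,100],[0,0,0,0,0,0,100]]'
python3 - <<'E'
from h import *
where();T=cam('wrist')
im,d=r.capture('wrist');np.savez('w4.npz',p=im,d=d)
p,Rt,s=tool();print(s['joints'].round(1))
for o in r.look_for('bushing','wrist')[:2]:print(round(o['score'],2),np.round(o['rect']))
q=proj('wrist',np.array([F,F+.032*n]));print(q)
c=q[1].astype(int);a=cv2.resize(im[120:280,210:430],None,fx=3,fy=3,interpolation=cv2.INTER_CUBIC)
th=np.linspace(0,2*np.pi,60);x=np.cross([0,1,0],n);x/=np.linalg.norm(x);y=np.cross(n,x)
for h in(0,.032):
    A=proj('wrist',F+h*n+.013*(np.outer(np.cos(th),x)+np.outer(np.sin(th),y)))
    cv2.polylines(a,[((A-[210,120])*3).astype(np.int32)],True,(0,255,0),1)
cv2.imwrite('pics/h.png',a)
E
```

```text
time_s: 13.05
tcp_pos: [0.5652, 0.0513, 0.2742]
eef_rot: [-94.6, 67.6, -4.2]
contact_force: [-0.4, 0.9, 0.5]
gripper_width: 0.0755
time_s: 13.85
tcp_pos: [0.5659, 0.0517, 0.2746]
eef_rot: [-163.0, 67.5, -4.0]
contact_force: [0.4, -0.2, 0.1]
gripper_width: 0.0879
time_s: 14.65
tcp_pos: [0.5659, 0.0517, 0.2746]
eef_rot: [128.7, 67.5, -4.0]
contact_force: [0.1, 0.2, 0.6]
gripper_width: 0.0875
time_s: 15.25
tcp_pos: [0.5659, 0.0518, 0.2746]
eef_rot: [95.2, 67.5, -4.0]
contact_force: [0.0, -0.8, 0.3]
gripper_width: 0.0878
foot height mm 59.08 off-axis tool y,z mm [-0.07 -1.9 ] ang 0.03 F tool [-0.3  0.3  0.7] M tool [-0.028 -0.136 -1.1  ] w 0.0878 q6 125.7 t 15.25
[ 35.   -7.5 -31.8  18.5 -49.3 125.7]
0.65 [298. 194. 332. 232.]
[[316.56701133 208.62394708]
 [316.60284181 220.15064004]]
```

View pics/h.png

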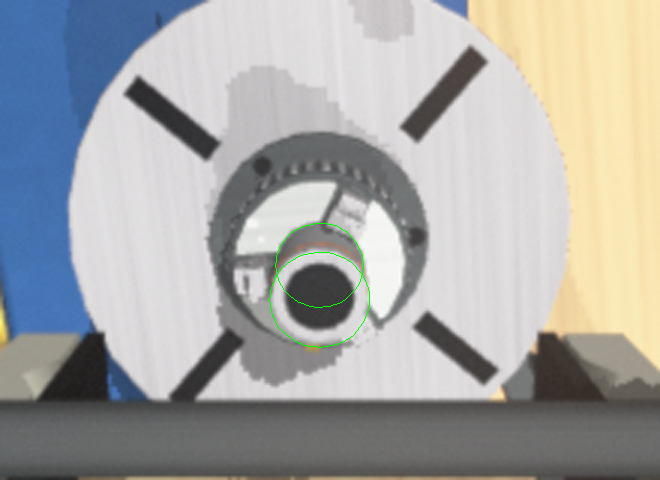

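The bushing stands in the chuck on the predicted outline, with its rim at (320,297) in the crop against a predicted (320,300). Comparing the two opposite views puts the axis within about 0.3 mm. Now onto the ring.

```bash
sed -i 's/^ZO=.*/ZO=0.0/; s/F=np.array(\[.5807,.0495,.2386\])/F=np.array([.5807,.0497,.2386])/' h.py
python3 -m creep '[[0,0,0,1,0,0.1,100],[0,0,0,1,0,0,100],[0,0,0,0,0,0,100]]'
python3 - <<'E'
from h import *
where();p,Rt,s=tool();go(*home(-.0408,frame(-n,Rt.as_matrix()[:,1])))
E
```

```text
time_s: 15.65
tcp_pos: [0.5729, 0.0496, 0.2537]
eef_rot: [94.7, 67.6, -4.2]
contact_force: [0.2, 0.6, 0.6]
gripper_width: 0.0878
foot height mm 37.07 off-axis tool y,z mm [-1.31  0.7 ] ang 0.17 F tool [-0.5  0.4 -0.6] M tool [-0.012 -0.236 -1.153] w 0.0878 q6 125.8 t 15.65
turn [0.    0.001 0.003] shift cm [ 7.79  0.16 -0.08] n 2 row [0.     0.0007 0.0014] [ 3.893  0.076 -0.04 ]
```

```bash
python3 -m creep '[[0,0,0,2,0.05,-0.05,100],[0,0,0,1.5,0,0,100],[0,0,0,0.5,0,0,100],[0,0,0,0,0,0,100],[0,0,0,0,0,0,100],[0,0,0,0,0,0,100]]'
python3 - <<'E'
from h import *
where();p,Rt,s=tool();go(*home(-.0408,frame(-n,Rt.as_matrix()[:,1])))
E
```

```text
time_s: 16.25
tcp_pos: [0.5895, 0.0498, 0.2203]
eef_rot: [95.0, 67.4, -3.9]
contact_force: [-0.3, 1.0, -0.6]
gripper_width: 0.0875
foot height mm -0.16 off-axis tool y,z mm [ 1.01 -0.82] ang 0.09 F tool [ 0.4 -0.6 -1. ] M tool [-0.008 -0.186 -1.137] w 0.0875 q6 124.9 t 16.25
turn [ 0.    -0.001 -0.001] shift cm [ 4.06 -0.11  0.09] n 1 row [ 0.     -0.0013 -0.001 ] [ 4.064 -0.107  0.089]
```

```bash
python3 -m creep '[[0,0,0,1,-0.1,0.08,100],[0,0,0,1,0,0,100],[0,0,0,1,0,0,100],[0,0,0,0.7,0,0,100],[0,0,0,0,0,0,100],[0,0,0,0,0,0,100],[0,0,0,0,0,0,100]]'
python3 - <<'E'
from h import *
where();p,Rt,s=tool();go(*home(-.0408,frame(-n,Rt.as_matrix()[:,1])))
E
```

```text
time_s: 16.95
tcp_pos: [0.6025, 0.048, 0.1851]
eef_rot: [94.9, 67.5, -3.9]
contact_force: [-0.5, -0.9, 0.5]
gripper_width: 0.0879
foot height mm -37.68 off-axis tool y,z mm [-0.27  0.15] ang 0.05 F tool [-0.6 -0.1  1. ] M tool [-0.034 -0.2   -1.23 ] w 0.0879 q6 123.5 t 16.95
turn [ 0.    -0.001 -0.   ] shift cm [ 0.31  0.03 -0.01] n 1 row [ 0.     -0.0007 -0.0003] [ 0.312  0.026 -0.014]
```

```bash
python3 -m creep '[[0,0,0,0.25,0.02,0,100],[0,0,0,0,0,0,55],[0,0,0,0,0,0,55],[0,0,0,0,0,0,55],[0,0,0,0,0,0,55],[0,0,0,0,0,0,55],[0,0,0,0,0,0,55],[0,0,0,0,0,0,55]]' 50
python3 -c "
from h import *
where()"
```

```text
time_s: 17.75
tcp_pos: [0.6033, 0.0479, 0.1826]
eef_rot: [94.9, 67.5, -4.0]
contact_force: [-2.2, 0.8, 1.5]
gripper_width: 0.055
foot height mm -40.36 off-axis tool y,z mm [-0.47  0.25] ang 0.03 F tool [-2.3 -1.6 -0.5] M tool [ 0.034  0.227 -2.035] w 0.055 q6 123.4 t 17.75
```

Gripped on the ring: 55 mm opening, low side force. Turning clockwise, which is +x in the tool.

```bash
python3 -m creep '[[0.1,0,0,0,0,0,55],[0.1,0,0,0,0,0,55],[0.1,0,0,0,0,0,55],[0.1,0,0,0,0,0,55]]'
python3 -c "
from h import *
where()"
python3 -m creep '[[0.1,0,0,0,0,0,55],[0.1,0,0,0,0,0,55],[0.1,0,0,0,0,0,55],[0.1,0,0,0,0,0,55]]'
python3 -c "
from h import *
where()"
```

```text
time_s: 18.15
tcp_pos: [0.6026, 0.0481, 0.1822]
eef_rot: [118.1, 67.5, -3.9]
contact_force: [-11.8, 6.2, 4.5]
gripper_width: 0.055
foot height mm -40.39 off-axis tool y,z mm [-1.06  0.64] ang 0.07 F tool [ -8.8 -10.9  -0.3] M tool [-0.22  -0.532 -4.931] w 0.055 q6 100.3 t 18.15
time_s: 18.55
tcp_pos: [0.6022, 0.0487, 0.182]
eef_rot: [141.1, 67.6, -3.8]
contact_force: [-18.2, 11.5, 6.9]
gripper_width: 0.0549
foot height mm -40.4 off-axis tool y,z mm [-1.47  1.12] ang 0.12 F tool [-13.5 -17.3   5.1] M tool [-0.253 -2.898 -6.855] w 0.0549 q6 77.3 t 18.55
```

Drag torque of about 0.2–0.25 N m as expected. Side force is building, so I'll ease the command towards it while turning.

```bash
python3 -m creep '[[0.05,0,0,-0.06,-0.1,0.04,55],[0,0,0,0,0,0,55]]'
python3 -c "
from h import *
where()"
python3 -m creep '[[0.1,0,0,0,0,0,55],[0.1,0,0,0,0,0,55],[0.1,0,0,0,0,0,55]]'
python3 -c "
from h import *
where()"
```

```text
time_s: 18.75
tcp_pos: [0.602, 0.0488, 0.182]
eef_rot: [143.7, 67.5, -3.9]
contact_force: [-2.1, 3.3, -2.9]
gripper_width: 0.055
foot height mm -40.32 off-axis tool y,z mm [-1.63  1.28] ang 0.07 F tool [ 1.8 -4.4  0.8] M tool [ 0.151 -1.107 -2.284] w 0.055 q6 74.4 t 18.75
time_s: 19.05
tcp_pos: [0.6018, 0.0493, 0.182]
eef_rot: [161.1, 67.5, -3.8]
contact_force: [-7.5, 9.4, -1.7]
gripper_width: 0.0553
foot height mm -40.3 off-axis tool y,z mm [-1.74  1.71] ang 0.11 F tool [ -1.5 -11.1   4.8] M tool [-0.256 -2.863 -4.196] w 0.0553 q6 57.2 t 19.05
```

```bash
python3 -m creep '[[0.1,0,0,0,-0.09,0.05,55],[0.1,0,0,0,-0.02,0.01,55],[0.1,0,0,0,-0.02,0.01,55]]'
python3 -c "
from h import *
where()"
python3 -m creep '[[0.1,0,0,0,-0.02,0.01,55],[0.1,0,0,0,-0.02,0.01,55]]'
python3 -c "
from h import *
where()"
python3 -m creep '[[0.1,0,0,0,-0.02,0.01,55],[0.1,0,0,0,-0.02,0.01,55]]'
python3 -c "
from h import *
where()"
```

```text
time_s: 19.35
tcp_pos: [0.6017, 0.05, 0.1819]
eef_rot: [178.2, 67.5, -3.9]
contact_force: [3.8, 2.1, -5.4]
gripper_width: 0.0551
foot height mm -40.28 off-axis tool y,z mm [-1.82  2.36] ang 0.05 F tool [ 6.4 -2.3 -1.3] M tool [-0.247 -0.863 -0.776] w 0.0551 q6 39.7 t 19.35
time_s: 19.55
tcp_pos: [0.6017, 0.0504, 0.1819]
eef_rot: [-170.4, 67.5, -3.9]
contact_force: [6.0, 0.4, -5.4]
gripper_width: 0.0549
foot height mm -40.29 off-axis tool y,z mm [-1.74  2.73] ang 0.05 F tool [ 7.3 -1.4 -3.3] M tool [-0.215 -0.525 -0.436] w 0.0549 q6 28.2 t 19.55
time_s: 19.75
tcp_pos: [0.6018, 0.0508, 0.182]
eef_rot: [-158.9, 67.5, -3.9]
contact_force: [6.6, -0.8, -6.8]
gripper_width: 0.0548
foot height mm -40.26 off-axis tool y,z mm [-1.6   3.09] ang 0.05 F tool [ 8.9 -1.  -3.4] M tool [-0.278  0.032 -0.258] w 0.0548 q6 16.6 t 19.75
```

```bash
for i in 1; do python3 -m creep '[[0.1,0,0,0.05,0,-0.03,55],[0.1,0,0,0,0,0,55]]' >/dev/null; python3 -c "
from h import *
where()"; python3 -m creep '[[0.1,0,0,0,0,0,55],[0.1,0,0,0,0,0,55]]'>/dev/null; python3 -c "
from h import *
where()"; done
```

```text
foot height mm -40.33 off-axis tool y,z mm [-1.32  3.31] ang 0.1 F tool [ 0.5 -4.   4.5] M tool [-0.343 -2.66  -0.383] w 0.0553 q6 5.2 t 19.95
foot height mm -40.3 off-axis tool y,z mm [-1.08  3.53] ang 0.14 F tool [ 2.3 -3.   5.5] M tool [-0.428 -2.705 -0.2  ] w 0.0548 q6 -6.3 t 20.15
```

The jaws are bearing, and the torque is climbing at about 0.45 N m/rad. Two small steps to about 0.5 N m.

```bash
python3 -m creep '[[0.08,0,0,0,0,0,55]]' >/dev/null; python3 -c "
from h import *
where()"; python3 -m creep '[[0.08,0,0,0,0,0,55]]'>/dev/null; python3 -c "
from h import *
where()"
```

```text
foot height mm -40.32 off-axis tool y,z mm [-0.96  3.64] ang 0.15 F tool [ 2.5 -3.8  4.5] M tool [-0.444 -2.606 -0.14 ] w 0.0553 q6 -10.8 t 20.25
foot height mm -40.31 off-axis tool y,z mm [-0.84  3.73] ang 0.16 F tool [ 3.4 -3.4  4.8] M tool [-0.497 -2.523 -0.099] w 0.0551 q6 -15.4 t 20.35
```

About 0.50 N m while turning: snug. Hold briefly, release and back off along the axis.

```bash
python3 -m creep '[[0,0,0,0,0,0,55],[0,0,0,0,0,0,55],[0,0,0,0,0,0,100],[0,0,0,0,0,0,100],[0,0,0,0,0,0,100],[0,0,0,0,0,0,100]]' 
python3 -c "
from h import *
where()"
python3 -m creep '[[0,0,0,-1,0,0,100],[0,0,0,-3,0,0,100],[0,0,0,-3,0,0,100],[0,0,0,-4,0,0,100],[0,0,0,-3,0,0,100],[0,0,0,0,0,0,100],[0,0,0,0,0,0,100],[0,0,0,0,0,0,100]]'
python3 - <<'E'
from h import *
where()
im,d=r.capture('wrist')
for k in('bushing','ring_mark'):
    for o in r.look_for(k,'wrist')[:2]:print(k,round(o['score'],2),np.round(o['rect']))
th=np.linspace(0,2*np.pi,60);x=np.cross([0,1,0],n);x/=np.linalg.norm(x);y=np.cross(n,x)
a=cv2.resize(im[110:270,210:430],None,fx=3,fy=3,interpolation=cv2.INTER_CUBIC)
for h in(0,.032):
    A=proj('wrist',F+h*n+.013*(np.outer(np.cos(th),x)+np.outer(np.sin(th),y)))
    cv2.polylines(a,[((A-[210,110])*3).astype(np.int32)],True,(0,255,0),1)
cv2.imwrite('pics/i.png',a)
P,u,v=pts('wrist',d);e=P-F;hh=e@n;rr=np.linalg.norm(e-np.outer(hh,n),axis=1);k=(rr<.02)&(hh>.026)&(hh<.04);e=e[k]
ab=np.c_[e@x,e@y].astype(np.float32);print('rim',k.sum(),cv2.minEnclosingCircle(ab),np.median(hh[k]))
t,du=r.capture('top')
t0=np.load('top0.npz')
for q in('tin','battery','magnet'):
    o=r.look_for(q,'top');print(q,o and np.round(o[0]['rect']))
E
```

```text
time_s: 20.95
tcp_pos: [0.6017, 0.0501, 0.1819]
eef_rot: [-127.0, 67.5, -4.0]
contact_force: [0.2, -0.6, -0.1]
gripper_width: 0.0817
foot height mm -40.26 off-axis tool y,z mm [0.79 2.9 ] ang 0.02 F tool [ 0.2  0.2 -0.5] M tool [ 0.039 -0.756  1.01 ] w 0.0817 q6 -15.3 t 20.95
time_s: 21.75
tcp_pos: [0.5478, 0.0538, 0.3106]
eef_rot: [-127.0, 67.5, -4.0]
contact_force: [-1.2, 0.2, 0.2]
gripper_width: 0.0877
foot height mm 99.27 off-axis tool y,z mm [1.36 3.22] ang 0.06 F tool [-0.7  0.8  0.8] M tool [ 0.002 -0.805  1.005] w 0.0877 q6 -12.2 t 21.75
bushing 0.72 [561.  73. 595.  98.]
bushing 0.61 [506. 150. 534. 170.]
ring_mark 0.66 [288. 169. 338. 197.]
ring_mark 0.49 [299. 187. 330. 216.]
rim 617 ((-0.00040119417826645076, 6.58913268125616e-05), 0.013020236045122147) 0.031907358974802735
tin [392. 164. 419. 190.]
battery [416. 209. 454. 257.]
magnet [181. 238. 206. 260.]
```

View pics/i.png

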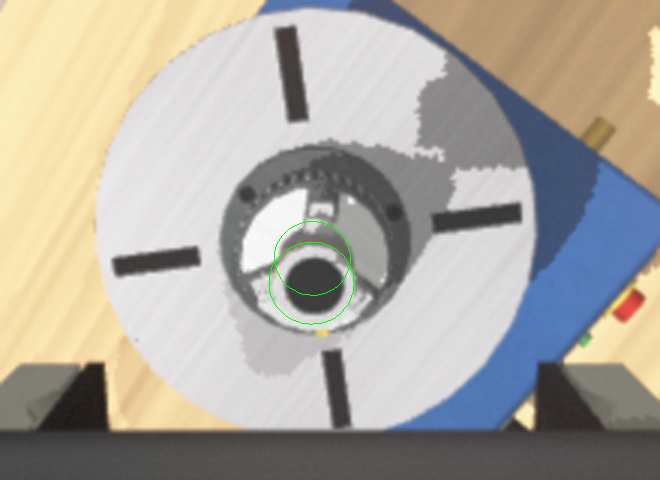

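Rim centre is within 0.4 mm of the axis and 31.9 mm above the face. The jaws touch the bushing, and the ring mark moved with the gripper, so it did not slip. Handing in.

```bash
python3 -c "
from plant import r
print(r.close_job())"
```

```text
the job is handed in; nothing more can be done
None
```

The bushing is clamped in the chuck and I handed the job in at about 22 s of the 56 s allowed. Handing in gives no verdict, so the result rests on my own checks.

**What I did**
- **Pick-up:** My first grasp closed on nothing. The depth pictures showed the real fingertips about 40 mm short of the reported TCP. With that corrected, I took the grey bushing from between its two red look-alikes.
- **Placing:** I set it on the chuck face until it met firm contact. The axial force reached about 16 N.
- **Clamping:** I gripped the ring and turned it about 2.4 rad clockwise. Drag was 0.2–0.25 N m, and after about 1.9 rad it climbed at roughly the stated rate. I stopped at about 0.50 N m, then let go and backed off along the axis.

**Last checks**
- **Bushing:** The rim centre is 0.4 mm from the chuck axis and 31.9 mm above the face, where 32 mm is fully home. The picture shows the jaws against it.
- **Ring:** The yellow mark moved round with the gripper, so the grip did not slip.
- **Robot:** The gripper is fully open and clear, with wrist force near zero.
- **Bystanders:** The tin and battery show in the same place in the top view. The magnet's box is 2–3 pixels off, which I take as detection noise.

**What I could not confirm**
- **Clamping force:** I could not measure the jaw force. I only infer it from the ring torque.
- **Ring side force:** During the turn the side force on the tool reached about 17 N because the grip was slightly off-centre. I eased that off as I went.

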